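# Tighten the bench chuck on the sharpening stone

### The job

Two alike bench chucks stand on the sterilisation-room counter; in one of them a small sharpening stone stands loose. Turn that chuck's knurled sleeve clockwise (seen from above) until it stops and its three jaws hold the stone's shank upright in the middle, then let go. Leave the sleeve of the empty chuck as it is.

Things in the scene. Friction and masses are not known exactly. Their poses are not given: they have to be found in the camera images.
- stone_chuck: Chuck holding the stone, fixed upright. Origin: centre of its foot's underside, on the counter; z up, the chuck's axis. Grey foot 90 mm across, 18 high; column 34 across up to z 45. Knurled round steel sleeve 44 across, z 45 to 80, turns about the axis: grip it across from above, any yaw, at z 65 to 70. Three dark jaws in its mouth reach z 85. Its empty twin stands 160 mm or more away.
- stone_sleeve (a joint): Turn of that chuck's sleeve, rad: 0 fully open, grows clockwise seen from above. Three jaws geared to it (4 mm inward per rad) meet the shank at about 0.9; then it turns harder to a stop at 1.1, and eases back to about 1.02 when let go. Starts between 0 and 0.25. Stiff (0.12 N m: grip firmly); stays where it is left.
- stone: Sharpening stone standing loose between the open jaws, 50 g: steel shank 12 mm across, 44 long, with a pale stone wheel 20 across, 14 high on top. Origin: centre of the shank's foot, on the chuck's inner floor 45 mm above the chuck's origin; z along the shank. Its top, 58 mm up, is 23 mm above the sleeve's top, between the fingers when the sleeve is gripped.
- spare_sleeve (a joint): Turn of the empty chuck's sleeve in rad, same meaning; starts between 0.13 and 0.25 and is to be left as it is.
Mind the look-alikes: they are no part of the job. What is shaped like the stone_chuck but purple is not meant. What is shaped like the stone but red is not meant.

How it is judged:
At the end, for the whole second after the job is handed in: The sleeve of the chuck with the stone is turned to 0.93 rad or more, its jaws press on the stone (over 2 N), and the stone stands still in the chuck, within 7 degrees of upright and 4 mm of the middle (value of joint stone_sleeve above 0.93 rad and contact force between stone_chuck and stone above 2 N and angle between stone's own z axis and vertical below 0.12 rad and horizontal distance between stone and stone_chuck below 0.004 m and linear speed of stone below 0.02 m/s); the robot touches nothing.
It fails at once if the empty chuck's sleeve is turned by more than about 0.1 rad (to over 0.38 or under 0.03 rad) (value of joint spare_sleeve above 0.38 rad or value of joint spare_sleeve below 0.03 rad).
It also fails if it takes over 30 s, if anything falls off the work surface, if the arm or the gripper's body presses on something with over 40 N, if the wrist force passes 120 N, or if a joint passes its speed limit or range.

### The arm

A 6-joint arm with a two-finger parallel gripper is mounted at the origin on the work surface. World frame = base frame: x ahead of the robot, y to its left, z up, the work surface at z = 0. Lengths are in m, angles in rad, forces in N, time in s.
With the tool pointing down it reaches from about 0.325 to 0.775 m from the base axis. Payload 5.5 kg.
Tool frame: the origin (TCP) lies between the finger pads; the fingertips stand 8 mm ahead of it and the grasp point (between the pads) lies 11 mm behind it (tcp_to_tips is the distance from the TCP to the fingertips, in m); z points along the fingers, y is the line along which they close (so a half turn about z gives the same grasp; the last joint's range is limited). The gripper opens to 88 mm and grips with 3 to 60 N. Pads are 20 mm wide; open, the fingers measure 115 mm over their backs; the gripper's body (75 mm by 178 mm) begins 61 mm behind the grasp point.
Start: joints at [-1.406, 0.091, 1.231, -0, 1.82, -0.057], TCP at [0.132, -0.585, 0.231] pointing down, gripper open.
Joint ranges: [-2.87, 2.87], [-0.86, 2.18], [0.17, 2.46], [-1.51, 4.65], [0.06, 2.69], [-2.65, 2.65]. Speed limits (rad/s): [2.57, 2.57, 3.01, 3.14, 3.14, 3.14].

### API

Orientations are given as a unit quaternion [w, x, y, z].
In Python, from bench import * gives the robot as it stands. Calls block until the motion is done:
- move_to(position, orientation): joint-space move of the TCP to a pose.
- move_l(position, speed=0.15, orientation=None): straight line of the TCP; orientation=None keeps the orientation; speed is the mean speed in m/s.
- movej(angles): joint-space move.
- gripper_open() and close(): open the fingers fully, or close them until they stop; the grip force is fixed at half the most.
- hold(seconds).
- inverse_kinematics(position, orientation): joint angles nearest the present ones, or None.
- state(): the state.
- get_image(name): name is "scene" or "top" or "wrist"; returns a dict with "frame" (384x512x3 uint8, blue, green, red), "depth" (384x512 float32, m along the optical axis (not along the pixel's ray), 0 where there is no reading), "camera_matrix" (3x3 intrinsics, pixels), "k1" (the pictures are not rectified: a ray, as slopes to the right and down, at radius r is drawn at 1 + k1 r^2 times it, then the intrinsics apply), "view" (4x4, takes a point from world to camera coordinates). Camera axes: x right, y up, looking along -z (the intrinsics and any distortion apply to the point x, -y, -z); pixel columns grow to the right and rows downward; lengths in m; the calibration is good to about 2 mm. A picture is of the moment at which its call begins.
A pose or a line that the arm cannot do raises IKError and nothing moves.
- job_done(): hands the job in; it is judged then, once.
The state is a dict: "time": time; "joint_pos": joint angles; "dq": joint speeds; "joint_torque": joint torques, N m; "ee_pos": TCP position; "ee_rot": TCP orientation; "ft_force": force on the tool from outside, world axes, zero at the start; "moment": the same for the moment, N m; "finger_gap": finger opening in m; "finger_force": force on a finger pad.
Only numpy, scipy, OpenCV 4.12 (cv2) and the standard library are available. Lean on these libraries where they do the work, as an engineer would, in place of code of your own. Each camera call takes 0.05 s, during which the arm holds its last target. There are 200 camera calls.

## Working session

There is one attempt and no reset: what is moved stays moved. The work goes in short steps, each a Python script; the robot and the scene stay as the last script left them, time stands still between calls to the robot, and variables do not carry over. Pictures are saved under pics/ and viewed, at most 10 in all, crops included, and the job is handed in when it is done.

```bash
mkdir -p pics
cat > h.py <<'E'
from bench import *
import numpy as np, cv2
def ray(im,u,v):
    K=im["camera_matrix"]; k=np.array([im["k1"],0,0,0,0],float)
    x,y=cv2.undistortPoints(np.array([[[u,v]]],float),np.array(K,float),k)[0,0]
    V=np.array(im["view"]); R=V[:3,:3]
    d=R.T@np.array([x,-y,-1]); return -R.T@V[:3,3], d
def on_z(im,u,v,z):
    o,d=ray(im,u,v); return o+d*(z-o[2])/d[2]
def at_depth(im,u,v):
    o,d=ray(im,u,v); return o+d*im["depth"][int(v),int(u)]
E
python3 - <<'E'
from h import *
import pickle
for n in("scene","top"):
    im=get_image(n); cv2.imwrite(f"pics/{n}.png",im["frame"]); pickle.dump(im,open(n+".pkl","wb"))
print(state()["time"])
E
```

```text
0.1
```

View pics/top.png

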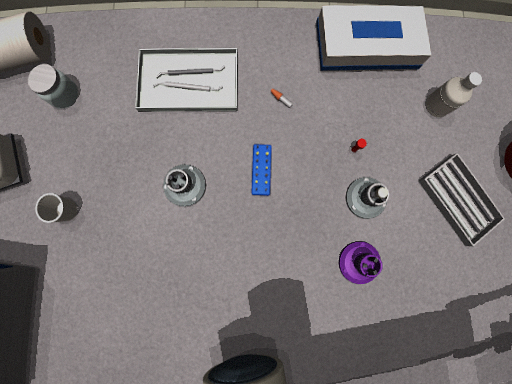

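View pics/scene.png

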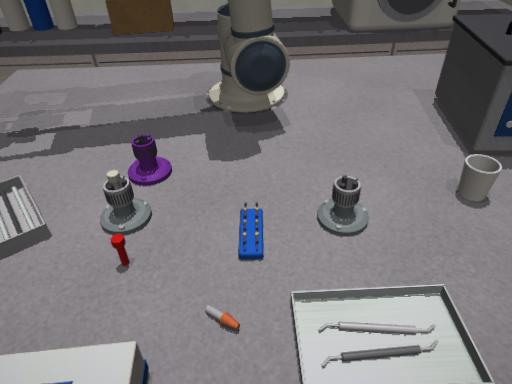

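The top view shows the grey chuck with the pale stone at (372,195), which is my choice. The look-alikes are the empty grey chuck (180,183), the purple chuck (362,262) and the red stone (360,146). I'll check the choice in a close crop and measure it.

Run:
```python
from h import *
import pickle
im=pickle.load(open("top.pkl","rb")); f=im["frame"]
c=f[160:290,310:440]; cv2.imwrite("pics/crop.png",cv2.resize(c,None,fx=4,fy=4,interpolation=cv2.INTER_CUBIC))
b,g,r=[f[...,i].astype(int) for i in range(3)]
m=((b-r>8)&(b-r<60)&(g-r>5)).astype(np.uint8)*255
for nm,(u,v) in dict(stone=(368,197),spare=(184,185)).items():
    w=np.zeros_like(m); w[v-28:v+28,u-28:u+28]=m[v-28:v+28,u-28:u+28]
    p=cv2.findNonZero(w)
    n,l,s,ce=cv2.connectedComponentsWithStats(w); k=1+np.argmax(s[1:,4])
    pts=cv2.findNonZero((l==k).astype(np.uint8)); (cx,cy),rad=cv2.minEnclosingCircle(pts)
    print(nm,s[k],cx,cy,rad,on_z(im,cx,cy,.016))
P=f[160:290,310:440]
hsv=cv2.cvtColor(f,cv2.COLOR_BGR2HSV)
w=np.zeros_like(m); w[175:212,365:400]=((hsv[175:212,365:400,2]>185)*255)
n,l,s,ce=cv2.connectedComponentsWithStats(w); k=1+np.argmax(s[1:,4]);print("wheel",s[k],ce[k],on_z(im,*ce[k],.103),at_depth(im,*ce[k]))
print("purple",on_z(im,361,262,.016),"red",on_z(im,360,146,.03)); print(im["view"])
```

```text
stone [355 202   2   5   7] 355.5 204.0 2.061652660369873 [ 0.48107409 -0.20126848  0.016     ]
spare [195 173   1   2   2] 195.0 173.5 0.5001000165939331 [0.54678734 0.13769802 0.016     ]
wheel [379 187  10  14  82] [383.7195122  192.42682927] [ 0.4957921  -0.23050503  0.103     ] [ 0.49587394 -0.23078629  0.10227276]
purple [ 0.35939179 -0.20935068  0.016     ] red [ 0.60343825 -0.2117296   0.03      ]
[[-0.00592558 -0.99957821  0.02843039 -0.00303569]
 [ 0.99345989 -0.00264258  0.1141511  -0.50576668]
 [-0.11402782  0.02892087  0.99305651 -0.68595426]
 [ 0.          0.          0.          1.        ]]
```

View pics/crop.png

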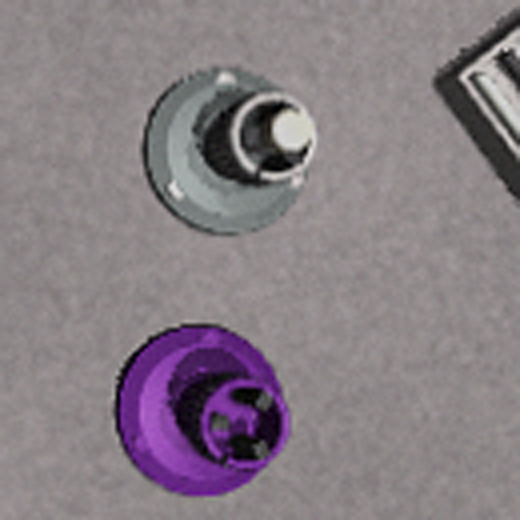

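The crop confirms it: the grey foot is centred at about (366.8,197.5), the sleeve mouth at (378.5,194.5), and the pale round wheel sits inside at (383,193). I'll go above it and look with the wrist camera.

Run:
```python
from h import *
import pickle
im=pickle.load(open("top.pkl","rb"))
c=on_z(im,366.8,197.5,.016)
print(c,on_z(im,378.5,194.5,.08))
Q=[0,1,0,0]
s=state();print(s["ee_rot"])
for a in np.arange(-3,3.2,.5):
    q=[0,np.cos(a/2),np.sin(a/2),0]; j=inverse_kinematics([c[0],c[1],.23],q)
    print(a,None if j is None else np.round(j,2))
p=[c[0],c[1],.23]; a=np.arctan2(c[1],c[0])
# pick tool yaw with q6 ~ -0.65
best=min((abs(j[5]+.65),x) for x in np.arange(-3.1,3.1,.05) for j in [inverse_kinematics(p,[0,np.cos(x/2),np.sin(x/2),0])] if j is not None)
x=best[1];print(best)
move_to(p,[0,np.cos(x/2),np.sin(x/2),0])
im=get_image("wrist");cv2.imwrite("pics/w1.png",im["frame"]);pickle.dump(im,open("w1.pkl","wb"))
s=state();print(s["time"],s["joint_pos"],s["ee_pos"],s["ft_force"])
print(np.linalg.inv(im["view"])[:3,3])
```

```text
[ 0.49481396 -0.22639045  0.016     ] [ 0.49434309 -0.22867703  0.08      ]
[-8.63916564e-04  9.93857833e-01  1.10660996e-01 -6.98110152e-05]
-3.0 [-0.49 -0.06  1.38 -0.    1.82 -2.2 ]
-2.5 None
-2.0 None
-1.5 [-0.49 -0.06  1.38 -0.    1.82  2.58]
-1.0 [-0.49 -0.06  1.38 -0.    1.82  2.08]
-0.5 [-0.49 -0.06  1.38 -0.    1.82  1.58]
0.0 [-0.49 -0.06  1.38 -0.    1.82  1.08]
0.5 [-0.49 -0.06  1.38 -0.    1.82  0.58]
1.0 [-0.49 -0.06  1.38 -0.    1.82  0.08]
1.5 [-0.49 -0.06  1.38 -0.    1.82 -0.42]
2.0 [-0.49 -0.06  1.38 -0.    1.82 -0.92]
2.5 [-0.49 -0.06  1.38 -0.    1.82 -1.42]
3.0 [-0.49 -0.06  1.38 -0.    1.82 -1.92]
(np.float64(0.020823001628602955), np.float64(1.7499999999999827))
2.0 [-4.93279385e-01 -5.93585914e-02  1.38394559e+00 -2.40620613e-04
  1.81706504e+00 -6.70649336e-01] [ 0.49446058 -0.22731442  0.22994482] [ 0.17399016 -0.18714039  0.75312961]
[ 0.48297613 -0.1616226   0.38355266]
```

View pics/w1.png

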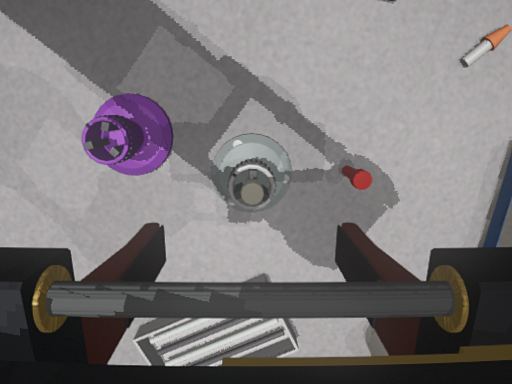

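The wrist view shows the target's foot centred near (252,172), its sleeve top near (253,186), and the wheel top at (252,193), between the fingers. Purple is at (120,135) and the red stone at (360,180), both clear of the fingers. I'll project these points.

Run:
```python
from h import *
import pickle
im=pickle.load(open("w1.pkl","rb"))
f=im["frame"]
cv2.imwrite("pics/w1c.png",cv2.resize(f[125:225,200:310],None,fx=6,fy=6,interpolation=cv2.INTER_CUBIC))
print(on_z(im,252,172,.016),on_z(im,253,186,.08),on_z(im,252,193,.103))
```

```text
[ 0.49617096 -0.22634156  0.016     ] [ 0.49708268 -0.22774187  0.08      ] [ 0.49625994 -0.2289008   0.103     ]
```

View pics/w1c.png

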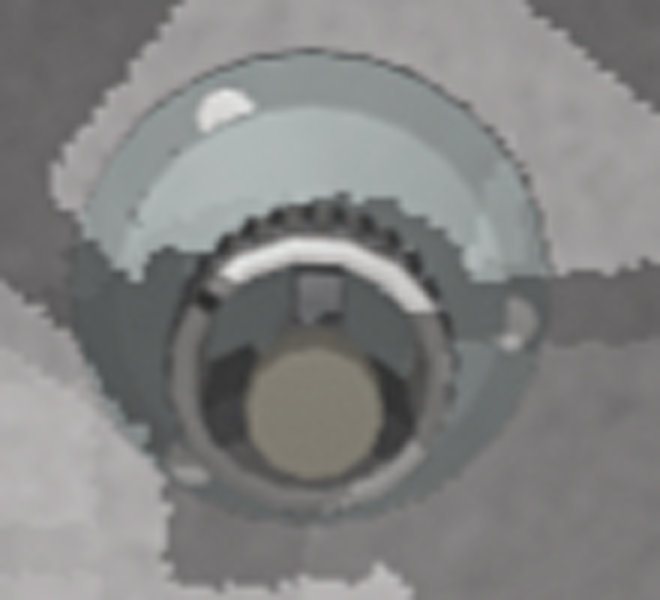

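The crop gives the ring centre at (251.8,187.4) and the wheel centre at (252.3,193.5). The wheel stands loose, clear of the finger paths. Next: descend, grip and check.

Run:
```python
from h import *
import pickle
im=pickle.load(open("w1.pkl","rb"))
c=on_z(im,251.8,187.4,.08); w=on_z(im,252.3,193.5,.103); print(c,w)
t=np.array([.4945,-.2278]); xy=.6*c[:2]+.4*t; print(xy)
move_l([*xy,.12],.2); move_l([*xy,.056],.08)
s=state();print(s["time"],s["ee_pos"],s["ft_force"])
close(); s=state();print(s["time"],s["ee_pos"],s["ft_force"],s["moment"],s["finger_gap"],s["finger_force"],s["joint_pos"])
```

```text
[ 0.49623079 -0.22923293  0.08      ] [ 0.49658967 -0.22928812  0.103     ]
[ 0.49553847 -0.22865976]
3.65 [ 0.495873   -0.22881663  0.05659261] [-0.60174877  0.49238022  1.03810019]
4.4167 [ 0.49588452 -0.22857909  0.05602567] [ 3.0277706  -0.13901188 -1.13226233] [ 0.03436572 -0.38084585 -0.09348935] 0.04257417856448865 29.99968808842823 [-4.94473565e-01 -1.72828373e-02  1.65199492e+00  3.86093601e-04
  1.50620062e+00 -6.73802797e-01]
```

Run:
```python
from h import *
j=np.array(state()["joint_pos"]); q0=j[5]
for d in [.4,.75,.85,.95,1.0,1.05,1.1,1.15,1.2,1.25]:
    j[5]=q0+d; movej(list(j)); s=state()
    print(d,round(s["time"],2),round(s["joint_pos"][5]-q0,3),np.round(s["ft_force"],1),np.round(s["moment"],3),round(s["joint_torque"][5],3),round(s["finger_gap"],4))
    if abs(s["moment"][2])>1.5: break
im=get_image("wrist");cv2.imwrite("pics/w2.png",im["frame"])
```

```text
0.4 4.88 0.397 [ 4.7 -0.8 -2.4] [-0.124 -0.686 -0.157] 0.108 0.0429
0.75 5.31 0.747 [ 7.  -1.1 -2.9] [-0.187 -0.975 -0.119] 0.035 0.0431
0.85 5.56 0.848 [ 7.  -2.2 -3.9] [-0.252 -1.045 -0.053] 0.115 0.0429
0.95 5.81 0.948 [ 7.8 -2.5 -3.1] [-0.256 -1.104 -0.107] 0.191 0.0427
1.0 6.06 0.997 [ 7.9 -2.8 -3.6] [-0.267 -1.125 -0.019] 0.123 0.0428
1.05 6.31 1.047 [ 9.5 -2.2 -4.8] [-0.263 -1.184  0.046] 0.175 0.0426
1.1 6.56 1.096 [ 8.7 -1.9 -4.9] [-0.377 -1.361  0.477] 0.597 0.0425
1.15 6.81 1.146 [ 8.7 -2.  -4.6] [-0.322 -1.401  0.736] 0.852 0.0427
1.2 7.06 1.196 [ 8.3 -3.1 -4.5] [-0.442 -1.365  0.71 ] 0.824 0.0434
1.25 7.31 1.246 [ 8.9 -1.4 -3.6] [-0.394 -1.363  0.777] 0.843 0.0434
```

View pics/w2.png

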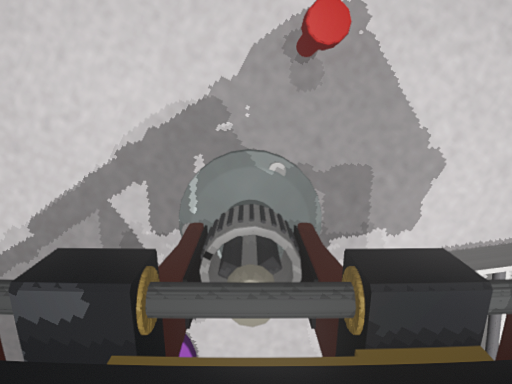

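The torque rises from about 1.05 rad of wrist turn and levels off at 0.85 N m, which suggests the sleeve is at its stop. In the view, the jaws are at the wheel (250,275). I'll let go, return to the first viewpoint and check the dark ring mark.

Run:
```python
from h import *
import pickle
gripper_open(); s=state(); p=s["ee_pos"]
move_l([p[0],p[1],.13],.1); 
x=1.75; move_to([.4946,-.2273,.23],[0,np.cos(x/2),np.sin(x/2),0]); hold(.3)
im=get_image("wrist");f=im["frame"];pickle.dump(im,open("w3.pkl","wb"))
cv2.imwrite("pics/w3c.png",cv2.resize(f[125:225,200:310],None,fx=6,fy=6,interpolation=cv2.INTER_CUBIC))
print(state()["time"],state()["finger_gap"])
```

```text
10.575 0.08820696148098497
```

View pics/w3c.png

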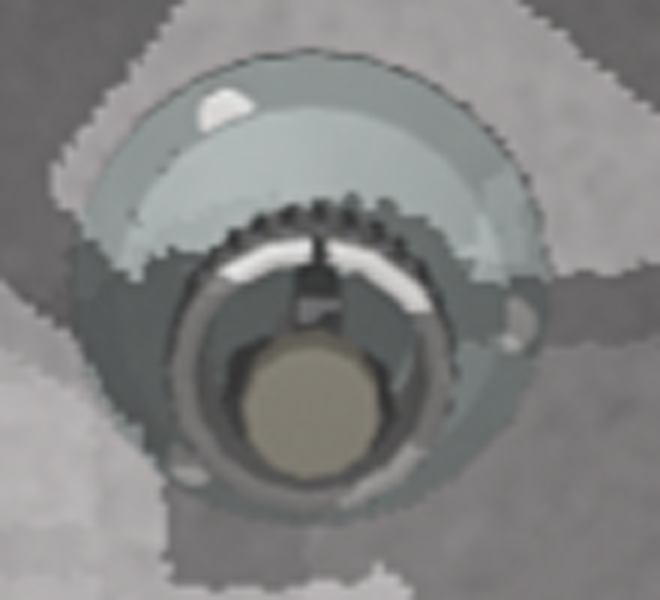

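The ring mark went from (208,300) to (318,250) about the ring centre. That is about 57° or 1.0 rad clockwise, which fits the stop at 1.1 easing back to about 1.02. The wheel is centred at (313,405), with the jaws in on it and the fingers clear. I'm handing in.

```bash
python3 -c "
from bench import *
print(job_done(), state()['time'])"
```

```text
the job is handed in; nothing more can be done
the job is handed in; nothing more can be done
```

I turned the stone chuck's sleeve about 1.0 rad clockwise to its stop and let go. In the last picture the jaws are in on the stone, which stands upright and centred. I never approached the empty chuck, and I handed the job in at about 11 s; the judging result was not shown.

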